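# Lift the splined pinion out of the gear tray and stand it on the check turntable

### The job

Take the gear with the tallest, slimmest shaft out of its pocket in the wooden tray, lifting it straight up by that shaft, and stand it upright, gear end down, in the middle of the round turntable, inside the dark ring. Keep it upright all the way, set it down rather than dropping it, and leave the other two gears in their pockets.

Things in the scene. Friction and masses are not known exactly. Their poses are not given: they have to be found in the camera images.
- pinion_mid (a point): Gear to move, about 0.45 kg: steel, 60 mm across, 18 mm thick, a splined shaft 20 mm thick standing 60 mm up from its centre. In a 64 mm pocket of a fixed wooden tray (100 x 300, 30 high; pocket floor 10 above the bench), its upper face 2 mm below the tray's top. Point: on the axis, half-way up, 39 mm above the underside. z up the shaft; at the start x across the tray, y along its row of pockets.
- hubgear_mid (a point): Bystander in another of the tray's three pockets (one row, 95 mm apart, in any order): a same-sized gear with a thick round hub, 36 mm across and 40 mm tall, on top. Point: on its axis, half-way up, 29 mm above its underside. To be left alone.
- collargear_mid (a point): Bystander in another of the tray's three pockets: a same-sized gear with a round neck 22 mm thick and 30 mm tall that ends in a wider collar, 40 mm across and 12 mm thick. Point: on its axis, half-way up, 30 mm above its underside. To be left alone.
- turntable_top (a point): Centre of the flat upper face, 30 mm above the bench, of a fixed round aluminium turntable 120 mm across (it does not turn), marked with a flat dark ring 100 mm in inner diameter. A dial gauge on a stand, 160 mm tall, stands to its right (-y), no part nearer than 100 mm to this point. z is up.

How it is judged:
On the way:
1. the splined gear is lifted clear of the tray, upright (within 15 degrees) (height (world z) of pinion_mid above 0.079 m and angle between pinion_mid's own z axis and vertical below 0.26 rad), for 0.1 s.
At the end, for the whole second after the job is handed in: The splined gear stands released and at rest on the turntable, gear end down and upright within 10 degrees, its axis within 20 mm of the turntable's centre (so the whole gear lies inside the dark ring); the other two gears are still within 15 mm of where they started, in their pockets (horizontal distance between pinion_mid and turntable_top below 0.02 m and z of pinion_mid in the frame of turntable_top between 0.033 and 0.045 m and angle between pinion_mid's own z axis and vertical below 0.17 rad and linear speed of pinion below 0.02 m/s and not (distance of any of hubgear_mid, collargear_mid from where it was at the start of the episode above 0.015 m)); the robot touches nothing.
It fails at once if another gear is moved more than 15 mm (distance of any of hubgear_mid, collargear_mid from where it was at the start of the episode above 0.015 m).
It fails at once if the splined gear is tipped more than 25 degrees (angle between pinion_mid's own z axis and vertical above 0.436 rad).
It fails at once if the splined gear is dropped: out of the fingers while more than 30 mm above the turntable (horizontal distance between pinion_mid and turntable_top below 0.08 m and z of pinion_mid in the frame of turntable_top above 0.069 m and contact force between the fingers and pinion below 0.05 N).
It also fails if it takes over 35 s, if anything falls off the work surface, if the arm or the gripper's body presses on something with over 40 N, if the wrist force passes 120 N, or if a joint passes its speed limit or range.

### The arm

A 6-joint arm with a two-finger parallel gripper is mounted at the origin on the work surface. World frame = base frame: x ahead of the robot, y to its left, z up, the work surface at z = 0. Lengths are in m, angles in rad, forces in N, time in s.
With the tool pointing down it reaches from about 0.375 to 0.975 m from the base axis. Payload 3.8 kg.
Tool frame: the origin (TCP) lies at the very end of the fingers, on their centre line; the grasp point (between the pads) lies 19 mm behind it; z points along the fingers, y is the direction in which the jaws open and shut (so a half turn about z gives the same grasp; the last joint's range is limited). The gripper opens to 85 mm and grips with 20 to 120 N. Pads are 22 mm wide; open, the fingers measure 114 mm over their backs; the gripper's body (76 mm by 85 mm) begins 54 mm behind the grasp point. The pads swing forward as they close: fully open they stand 13 mm farther back than shut.
Start: joints at [-0.037, 0.264, 1.604, -0, 1.274, -0.037], TCP at [0.675, -0, 0.231] pointing down, gripper open.
Joint ranges: [-2.63, 2.63], [-0.94, 2.18], [0.31, 2.57], [-1.31, 4.45], [0, 2.66], [-2.55, 2.55]. Speed limits (rad/s): [2.57, 2.57, 3.14, 3.14, 3.14, 3.14].

### API

Orientations are given as a rotation vector (axis times angle).
In Python, from workcell import bot, viewer, finish_job gives the robot as it stands.
- The arm moves only by the tool servo_tool, never from a script. Its argument "plan" is a list that holds one entry, the list of rows, each a list of 6 numbers: the shift along the tool's x, y, z in cm, then the turn, a rotation vector about the tool's x, y, z in degrees. A call has 1 to 20 rows; each row is the pose to reach, as a shift and turn from the pose measured when the call began, along the tool's axes at that moment; what a row does not reach only later rows make up. A row lasts 1/12 s, in which the tool goes at most 41.7 mm and 7.16 degrees, less where a joint would pass 70% of its speed; a pose out of reach is approached as far as the arm can. A call with a gripper value outside its range is refused whole. "claw" is the finger opening in cm, from 0 to 8.54, set as the call begins (left out, the last holds). The fingers move at their own pace and stop on an object; "grip_force" is the grip in N (left out, the last holds). Time passes only in rows, so rows that repeat a pose let the fingers close. It gives the time, the measured TCP pose, the force and the opening at its end, in the units of the state.
- bot.read_state(): the state, without advancing time (a new reading comes with each control period).
- viewer.read_camera(name): name is "scene" or "side" or "wrist"; returns a dict with "color" (384x512x3 uint8, red, green, blue), "fx", "fy", "cx", "cy" (pixels), "eye" and "rotation" of the camera in the world; the wrist camera has in their place "T_tool_cam" (4x4, takes a point from camera to tool coordinates, whose origin is the TCP and whose axes are the flange's). Camera axes: x right, y down, z forward; pixel columns grow to the right and rows downward; lengths in m; the calibration is good to about 2 mm. The wrist camera is an equidistant fisheye: a pixel r from the principal point sees the ray r / f radians off the axis. A picture is of the moment at which its call begins: read the wrist's pose just before it. There is no depth.
- finish_job(): hands the job in, once; it reports no verdict.
The state is a dict: "time": time; "q": joint angles; "joint_vel": joint speeds; "joint_torque": joint torques, N m; "tool_pos": TCP position; "tcp_rot": TCP orientation; "wrist_force": force on the tool from outside, world axes, zero at the start; "torque": the same for the moment, N m; "width": opening from 0.0 (shut) to 1.0 (fully open).
Only numpy, scipy, OpenCV 4.12 (cv2) and the standard library are available. Lean on these libraries where they do the work, as an engineer would, in place of code of your own. Each camera call takes 0.05 s, during which the arm holds its last target.

## Working session

There is one attempt and no reset: what is moved stays moved. The work goes in short steps, Python scripts to look and compute and a tool call to move; the robot and the scene stay as the last step left them, time stands still between calls to the robot, and variables do not carry over. Pictures are saved under pics/ and viewed, and the job is handed in when it is done.

Besides the shell and the picture viewer there is one more tool, called after "Call:" as name(argument=value, ...) on one line, values as JSON. servo_tool: Moves the arm, as the interface text tells. Its arguments: {"type":"object","properties":{"plan":{"type":"array"},"claw":{"type":"number"},"grip_force":{"type":"number"}},"required":["plan"]}

```bash
mkdir -p pics
python3 - <<'E'
from workcell import bot, viewer
import cv2, numpy as np, pickle
s=bot.read_state(); print({k:np.round(v,4) for k,v in s.items()})
d={}
for n in ["scene","side","wrist"]:
    c=viewer.read_camera(n); d[n]=c
    cv2.imwrite(f"pics/{n}0.png",c["color"][...,::-1])
    print(n,{k:np.round(v,4).tolist() for k,v in c.items() if k!="color"})
pickle.dump((s,d),open("first.pkl","wb"))
E
```

```text
{'time': np.float64(0.0), 'q': array([-0.0369,  0.2647,  1.6054,  0.    ,  1.2737, -0.0369]), 'joint_vel': array([-0.001 , -0.0002, -0.0006, -0.0002, -0.0008,  0.0003]), 'joint_torque': array([ 6.00000e-04, -5.15121e+01, -3.67309e+01, -0.00000e+00,
        1.31000e-02,  0.00000e+00]), 'tool_pos': array([0.6743, 0.    , 0.23  ]), 'tcp_rot': array([-2.2203, -2.2203,  0.0024]), 'wrist_force': array([0.5237, 0.7842, 0.2034]), 'torque': array([-0.0134,  0.026 , -0.0122]), 'width': np.float64(0.9976)}
scene {'fx': 434.1324, 'fy': 434.1324, 'cx': 257.6382, 'cy': 186.2313, 'eye': [1.2028, -0.0789, 0.539], 'rotation': [-1.7566, -1.495, 0.78]}
side {'fx': 410.0646, 'fy': 410.0646, 'cx': 259.3938, 'cy': 189.843, 'eye': [0.4817, -0.4647, 0.6153], 'rotation': [-2.39, 0.1285, -0.0671]}
wrist {'fx': 297.3186, 'fy': 297.3186, 'cx': 253.5439, 'cy': 193.7456, 'T_tool_cam': [[0.0011, -0.9656, -0.2602, 0.0665], [1.0, 0.0011, 0.0003, 0.0005], [0.0, -0.2602, 0.9656, -0.1435], [0.0, 0.0, 0.0, 1.0]]}
```

View pics/scene0.png

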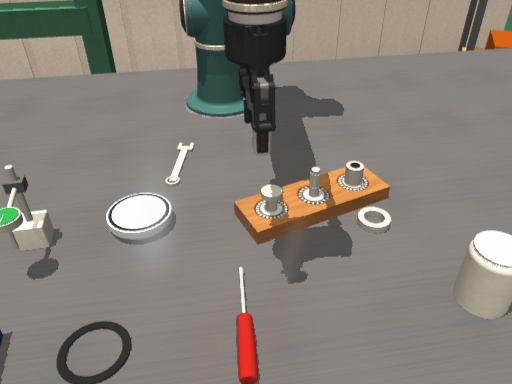

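View pics/side0.png

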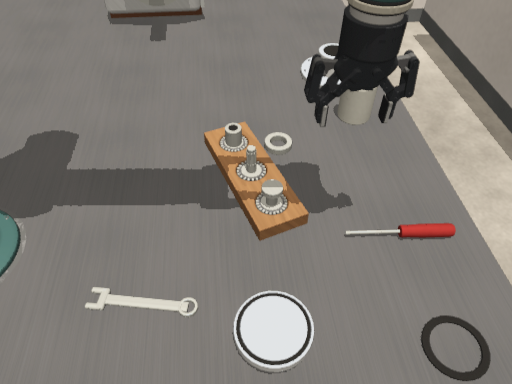

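View pics/wrist0.png

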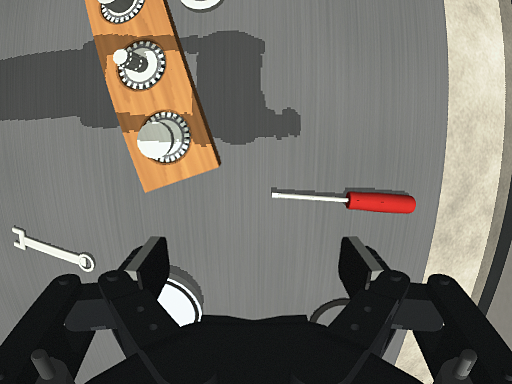

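The splined gear is in the middle pocket: the scene view shows its shaft top near (315,170), the side view near (251,149). The turntable is at scene (140,214) and side (273,329). Next I'll take finer measurements from zoomed crops.

```bash
cat > h.py <<'E'
import numpy as np, cv2
from scipy.spatial.transform import Rotation as R
def rays(c,uv):
    uv=np.atleast_2d(np.float64(uv)); d=np.c_[(uv[:,0]-c["cx"])/c["fx"],(uv[:,1]-c["cy"])/c["fy"],np.ones(len(uv))]
    return d@R.from_rotvec(c["rotation"]).as_matrix().T
def plane(c,uv,z):
    d=rays(c,uv); e=np.array(c["eye"]); return e+d*((z-e[2])/d[:,2])[:,None]
def wrist_plane(c,s,uv,z):
    uv=np.atleast_2d(np.float64(uv)); p=(uv-[c["cx"],c["cy"]])/c["fx"]; th=np.linalg.norm(p,axis=1)
    d=np.c_[p/np.maximum(th,1e-9)[:,None]*np.sin(th)[:,None],np.cos(th)]
    T=np.eye(4);T[:3,:3]=R.from_rotvec(s["tcp_rot"]).as_matrix();T[:3,3]=s["tool_pos"];T=T@np.array(c["T_tool_cam"])
    d=d@T[:3,:3].T; e=T[:3,3]; return e+d*((z-e[2])/d[:,2])[:,None]
def tri(cs,uvs):
    A=np.zeros((3,3));b=np.zeros(3)
    for c,uv in zip(cs,uvs):
        d=rays(c,uv)[0];d/=np.linalg.norm(d);P=np.eye(3)-np.outer(d,d);A+=P;b+=P@c["eye"]
    return np.linalg.solve(A,b)
def crop(img,x0,y0,x1,y1,k,name):
    cv2.imwrite(name,cv2.resize(img[y0:y1,x0:x1,::-1],None,fx=k,fy=k,interpolation=cv2.INTER_CUBIC))
E
python3 - <<'E'
import pickle; from h import *
s,d=pickle.load(open("first.pkl","rb"))
a=cv2.resize(d["scene"]["color"][150:240,230:400],None,fx=4.5,fy=4.5,interpolation=cv2.INTER_CUBIC)
cv2.imwrite("pics/sc_crop.png",a[...,::-1])
crop(d["side"]["color"],195,110,315,240,4.5,"pics/si_crop.png")
# tray contour, orange mask
for n in ["side","scene"]:
    c=d[n];hsv=cv2.cvtColor(c["color"],cv2.COLOR_RGB2HSV)
    m=cv2.inRange(hsv,(5,110,60),(22,255,255))
    k,l,st,ce=cv2.connectedComponentsWithStats(m); i=1+np.argmax(st[1:,4]); print(n,st[i])
    # turntable: bright disc
    m=cv2.inRange(hsv,(0,0,150),(180,70,255)) 
    roi=np.zeros_like(m)
    if n=="side": roi[285:375,225:325]=1
    else: roi[185:245,100:180]=1
    m=m*roi
    cn,_=cv2.findContours(m,cv2.RETR_CCOMP,cv2.CHAIN_APPROX_NONE)
    for q in cn:
        if len(q)>60:
            q=q[:,0]; h=cv2.convexHull(q); e=cv2.fitEllipse(q)
            P=plane(c,q,0.03); (cx,cy),r=cv2.minEnclosingCircle(np.float32(P[:,:2]*1000))
            # algebraic circle
            A=np.c_[P[:,:2],np.ones(len(P))];w=np.linalg.lstsq(A,(P[:,:2]**2).sum(1),rcond=None)[0];cc=w[:2]/2
            print(n,len(q),np.round(e[0],1),np.round([cx,cy,r],1),np.round(cc*1000,1),np.sqrt(w[2]+cc@cc)*1000)
E
```

```text
side [ 204  122  104  118 3920]
side 186 [273.4 327.9] [ 539.3 -202.1   50.5] [ 539.2 -202.2] 49.574565688606775
side 223 [273.3 329.2] [ 539.2 -202.8   60.8] [ 539.  -202.9] 59.701748769578714
side 211 [273.3 328.5] [ 539.1 -202.3   57.3] [ 539.1 -202.4] 56.46244416216447
scene [ 234  167  156   77 4542]
scene 184 [139.7 213.2] [ 534.9 -194.7   80.8] [ 538.6 -199.9] 68.75079256603084
scene 200 [138.3 211.8] [ 537.7 -204.2   57.8] [ 537.2 -204.7] 53.50611450786481
```

View pics/sc_crop.png

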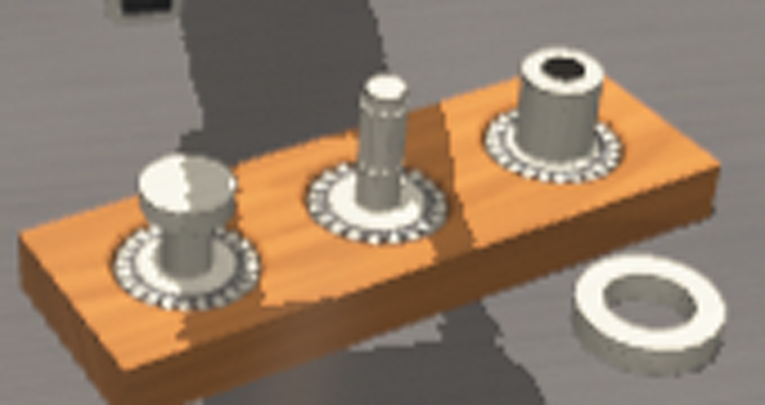

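View pics/si_crop.png

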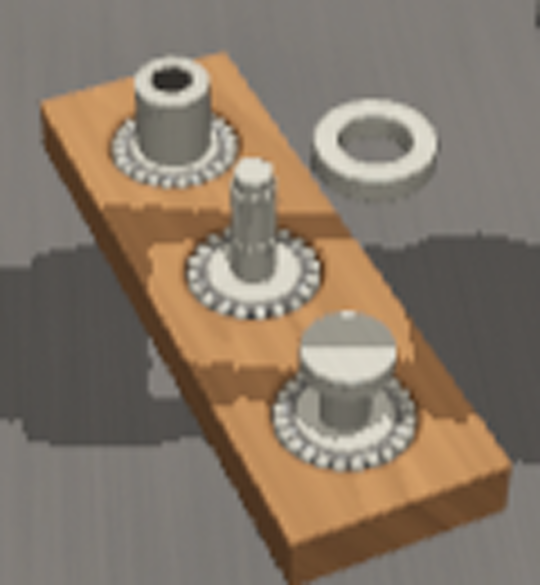

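Run:
```python
import pickle; from h import *
s,d=pickle.load(open("first.pkl","rb"))
S=lambda u,v:((u+.5)/4.5+230-.5,(v+.5)/4.5+150-.5)
D=lambda u,v:((u+.5)/4.5+195-.5,(v+.5)/4.5+110-.5)
sc,si,w=d["scene"],d["side"],d["wrist"]
f=lambda a:np.round(a*1000,1)
for n,a,b,z in [("shafttop",(386,88),(254,170),.088),("gearface",(376,203),(254,271),.028),("hubtop",(562,70),(172,80),.068),("hubface",(554,146),(174,148),.028),("collar top",(187,185),(348,350),.070),("collarface",(187,263),(346,420),.028)]:
    print(n,f(plane(sc,S(*a),z)[0]),f(plane(si,D(*b),z)[0]),f(tri([sc,si],[S(*a),D(*b)])))
# tray top edges
t=[plane(sc,S(*p),.03)[0] for p in [(20,237),(127,371),(720,165),(592,70)]]; print(f(np.array(t)))
t=[plane(si,D(*p),.03)[0] for p in [(290,545),(510,468),(225,53),(42,103)]]; print(f(np.array(t)))
print("wrist face",f(wrist_plane(w,s,[(142,65)],.028)),"top",f(wrist_plane(w,s,[(121,57)],.088)))
print(R.from_rotvec(s["tcp_rot"]).as_matrix().round(3))
```

```text
shafttop [539.6 132.5  88. ] [539.3 135.4  88. ] [539.4 133.1  88.8]
gearface [539.8 132.2  28. ] [539.1 134.6  28. ] [539.3 132.9  28.4]
hubtop [509.2 222.7  68. ] [509.4 225.7  68. ] [509.5 223.   69.1]
hubface [511.  223.3  28. ] [508.8 223.6  28. ] [508.9 224.4  26.8]
collar top [569.5  42.1  70. ] [568.4  42.2  70. ] [568.6  42.5  69.5]
collarface [567.7  42.9  28. ] [568.9  41.1  28. ] [568.7  42.1  28. ]
[[540.8 -24.7  30. ]
 [633.3   7.   30. ]
 [540.3 290.2  30. ]
 [455.6 261.2  30. ]]
[[537.8 -23.5  30. ]
 [632.4   6.6  30. ]
 [539.8 293.   30. ]
 [445.9 261.8  30. ]]
wrist face [[540.5 133.1  28. ]] top [[540.1 132.8  88. ]]
[[ 0.     1.    -0.002]
 [ 1.    -0.     0.   ]
 [ 0.    -0.002 -1.   ]]
```

Measurements agree to about 2 mm:
- **Gear axis:** (0.5395, 0.133).
- **Row yaw:** about 18°.
- **Turntable centre:** (0.539, -0.2025).

I'll hover above the gear first, with the jaws turned to open across the tray.

Call:
servo_tool(plan=[[[1.3,-1.35,0.8,0,0,-1.8],[2.7,-2.7,1.6,0,0,-3.6],[4.0,-4.05,2.4,0,0,-5.4],[5.3,-5.4,3.2,0,0,-7.2],[6.65,-6.75,4.0,0,0,-9],[8.0,-8.1,4.8,0,0,-10.8],[9.3,-9.4,5.6,0,0,-12.6],[10.6,-10.8,6.4,0,0,-14.4],[12.0,-12.1,7.2,0,0,-16.2],[13.3,-13.48,8.0,0,0,-18.1],[13.3,-13.48,8.0,0,0,-18.1],[13.3,-13.48,8.0,0,0,-18.1],[13.3,-13.48,8.0,0,0,-18.1]]], claw=8.5, grip_force=60)

```text
time: 1.23
tool_pos: [0.5401, 0.1328, 0.1508]
tcp_rot: [-1.844, -2.543, 0.001]
wrist_force: [0.3, 0.9, 0.1]
width: 0.992
```

Run:
```python
from workcell import bot, viewer
from h import *; import pickle
s=bot.read_state(); c=viewer.read_camera("wrist"); si=viewer.read_camera("side")
pickle.dump((s,c),open("hov.pkl","wb"))
cv2.imwrite("pics/wrist1.png",c["color"][...,::-1]); crop(si["color"],150,40,350,240,3,"pics/side1.png")
print(s["time"],s["tool_pos"],s["wrist_force"]);print(R.from_rotvec(s["tcp_rot"]).as_matrix().round(4))
```

```text
1.2333 [0.54010225 0.13284518 0.15082325] [0.25685461 0.86064897 0.12497201]
[[-3.105e-01  9.506e-01 -8.000e-04]
 [ 9.506e-01  3.105e-01 -2.000e-04]
 [ 1.000e-04 -8.000e-04 -1.000e+00]]
```

View pics/wrist1.png

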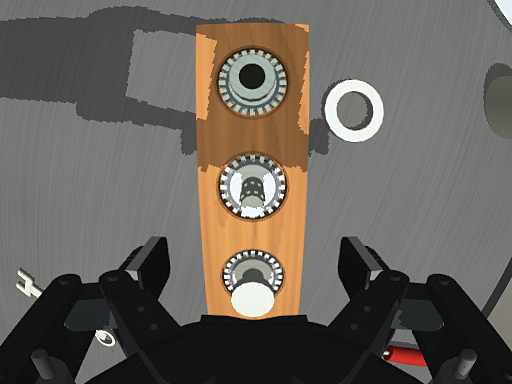

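View pics/side1.png

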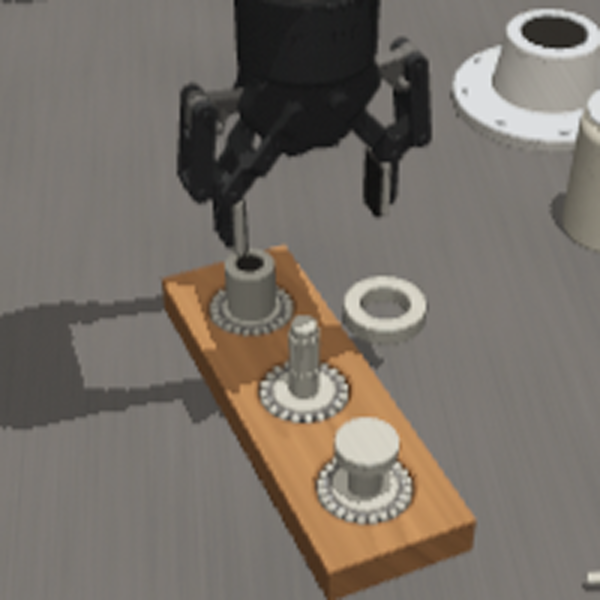

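The wrist view shows the tray straight between the jaws. The middle gear is the splined one, with its face at (252,187) and its shaft top at (252,207).

```bash
python3 - <<'E'
from h import *; import pickle
s,c=pickle.load(open("hov.pkl","rb"))
for uv,z in [((252,187),.028),((252.5,208),.088),((252,82),.028),((253,276),.028)]: print(wrist_plane(c,s,uv,z).round(4))
E
python3 - <<'E'
import sys; sys.path.insert(0,'.')
from h import *; import pickle
s,c=pickle.load(open("hov.pkl","rb")); crop(c["color"],190,130,320,240,5,"pics/w1c.png")
E
```

```text
[[0.539  0.1336 0.028 ]]
[[0.54   0.1328 0.088 ]]
[[0.5094 0.2243 0.028 ]]
[[0.5692 0.0443 0.028 ]]
```

View pics/w1c.png

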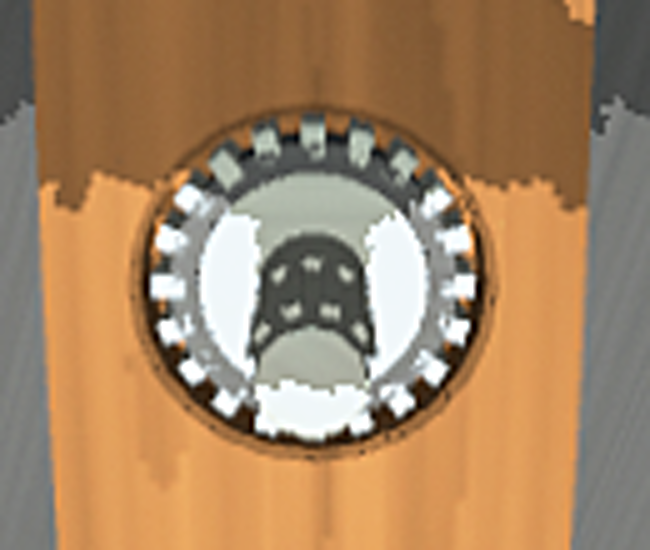

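Wrist view confirms the axis at (0.5395, 0.133). I'll descend 10.8 cm.

Call:
servo_tool(plan=[[[0.05,-0.05,1.0,0,0,0],[0.05,-0.05,2.0,0,0,0],[0.05,-0.05,3.0,0,0,0],[0.05,-0.05,4.0,0,0,0],[0.05,-0.05,5.0,0,0,0],[0.05,-0.05,6.0,0,0,0],[0.05,-0.05,7.0,0,0,0],[0.05,-0.05,8.0,0,0,0],[0.05,-0.05,9.0,0,0,0],[0.05,-0.05,9.8,0,0,0],[0.05,-0.05,10.4,0,0,0],[0.05,-0.05,10.8,0,0,0],[0.05,-0.05,10.8,0,0,0],[0.05,-0.05,10.8,0,0,0]]])

```text
time: 2.5
tool_pos: [0.5401, 0.1329, 0.0432]
tcp_rot: [-1.845, -2.542, 0.0]
wrist_force: [-0.5, -0.2, 1.1]
width: 0.996
```

Call:
servo_tool(plan=[[[0,0,0,0,0,0],[0,0,0,0,0,0],[0,0,0,0,0,0],[0,0,0,0,0,0],[0,0,0,0,0,0],[0,0,0,0,0,0],[0,0,0,0,0,0],[0,0,0,0,0,0],[0,0,0,0,0,0],[0,0,0,0,0,0],[0,0,0,0,0,0],[0,0,0,0,0,0]]], claw=1.0, grip_force=60)

```text
time: 3.5
tool_pos: [0.5401, 0.1329, 0.0435]
tcp_rot: [-1.845, -2.542, 0.0]
wrist_force: [-1.5, -0.3, 5.8]
width: 0.216
```

Run:
```python
from workcell import bot, viewer
from h import *
s=bot.read_state(); si=viewer.read_camera("side"); c=viewer.read_camera("wrist")
a=cv2.resize(si["color"][60:240,150:350],(600,540)); cv2.imwrite("pics/g.png",a[...,::-1])
print(s["time"],s["tool_pos"],s["wrist_force"],s["torque"],s["width"]*85.4)
```

```text
3.5 [0.54012649 0.13293083 0.04347772] [-1.53610041 -0.31456086  5.79040189] [-0.07462826  0.39844575  0.0229215 ] 18.48612834418209
```

View pics/g.png

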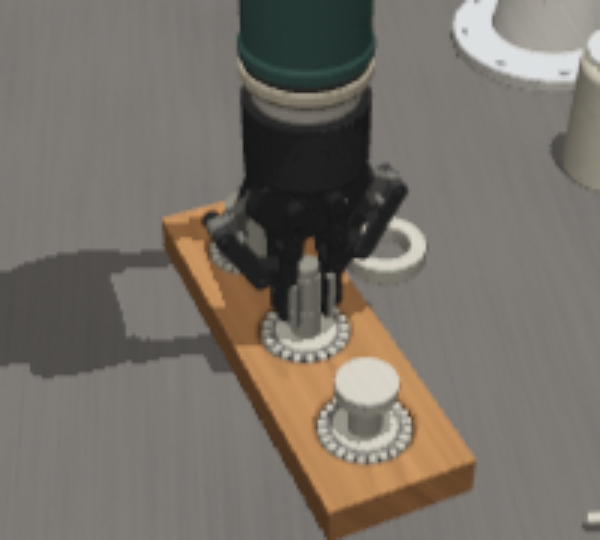

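The grip holds at 18.5 mm and the shaft is between the pads. I'll lift straight up.

Call:
servo_tool(plan=[[[0,0,0,0,0,0],[0,0,-0.2,0,0,0],[0,0,-0.5,0,0,0],[0,0,-1.0,0,0,0],[0,0,-1.6,0,0,0],[0,0,-2.3,0,0,0],[0,0,-3.1,0,0,0],[0,0,-4.0,0,0,0],[0,0,-5.0,0,0,0],[0,0,-6.0,0,0,0],[0,0,-7.0,0,0,0],[0,0,-8.0,0,0,0],[0,0,-9.0,0,0,0],[0,0,-10.0,0,0,0],[0,0,-11.0,0,0,0],[0,0,-11.7,0,0,0],[0,0,-12.0,0,0,0],[0,0,-12.0,0,0,0],[0,0,-12.0,0,0,0]]], grip_force=80)

```text
time: 5.18
tool_pos: [0.54, 0.1329, 0.1633]
tcp_rot: [-1.845, -2.542, 0.0]
wrist_force: [-0.2, 0.5, -3.8]
width: 0.213
```

Run:
```python
from workcell import bot, viewer
from h import *
s=bot.read_state(); si=viewer.read_camera("side"); c=viewer.read_camera("scene")
a=cv2.resize(si["color"][20:240,150:350],(400,440)); b=cv2.resize(c["color"][90:240,230:400],(453,400));b=cv2.copyMakeBorder(b,0,40,0,0,0)
cv2.imwrite("pics/l.png",np.hstack([a[:,:347],b])[...,::-1])
print(s["time"],s["tool_pos"],s["wrist_force"],s["torque"],s["width"]*85.4);print(R.from_rotvec(s["tcp_rot"]).as_matrix().round(4))
```

```text
5.1833 [0.54001107 0.13288179 0.16334535] [-0.16418591  0.54464633 -3.8049063 ] [-0.02668887  0.00614407  0.00863783] 18.229108688840398
[[-3.098e-01  9.508e-01 -4.000e-04]
 [ 9.508e-01  3.098e-01 -0.000e+00]
 [ 1.000e-04 -4.000e-04 -1.000e+00]]
```

View pics/l.png

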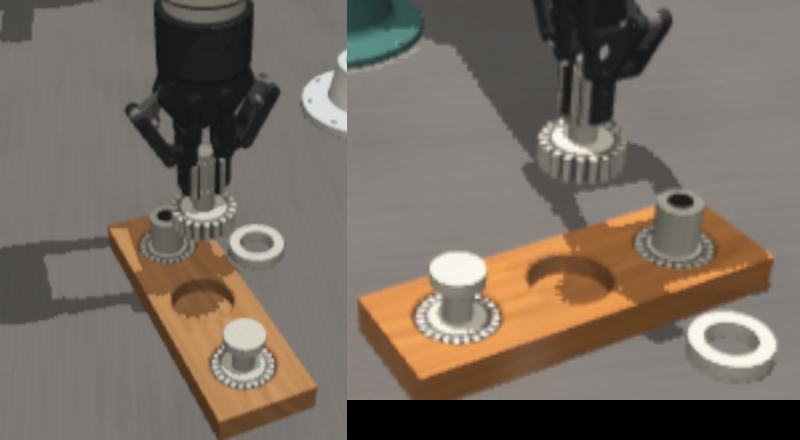

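Both views show the gear hanging upright and clear of its empty pocket, with the neighbours in place. I'll carry it over to the turntable.

Call:
servo_tool(plan=[[[-0.3,-0.1,0,0,0,0.2],[-1.3,-0.4,0,0,0,0.7],[-2.55,-0.84,0,0,0,1.4],[-4.5,-1.5,0,0,0,2.5],[-6.4,-2.1,0,0,0,3.6],[-8.6,-2.8,0,0,0,4.9],[-10.8,-3.6,0,0,0,6.1],[-13.1,-4.3,0,0,0,7.4],[-15.3,-5.0,0,0,0,8.6],[-17.5,-5.8,0,0,0,9.9],[-19.8,-6.5,0,0,0,11.2],[-22.0,-7.2,0,0,0,12.4],[-24.2,-8.0,0,0,0,13.7],[-26.2,-8.6,0,0,0,14.8],[-28.0,-9.2,0,0,0,15.8],[-29.7,-9.8,0,0,0,16.7],[-30.9,-10.2,0,0,0,17.5],[-31.5,-10.4,0,0,0,17.8],[-31.86,-10.5,0,0,0,18],[-31.86,-10.5,0,0,0,18]]])

```text
time: 6.95
tool_pos: [0.5382, -0.2033, 0.1626]
tcp_rot: [-2.221, -2.22, 0.002]
wrist_force: [0.8, 0.7, -3.1]
width: 0.214
```

Call:
servo_tool(plan=[[[0,0,0,0,0,0],[0,0,0,0,0,0],[0,0,0,0,0,0]]])

```text
time: 7.2
tool_pos: [0.5382, -0.2024, 0.1625]
tcp_rot: [-2.219, -2.221, 0.002]
wrist_force: [0.4, -0.2, -4.3]
width: 0.215
```

Run:
```python
from workcell import bot, viewer
from h import *
s=bot.read_state(); si=viewer.read_camera("side"); c=viewer.read_camera("scene")
a=cv2.resize(si["color"][170:384,180:360],(370,440)); b=cv2.resize(c["color"][80:260,0:180],(430,430));b=cv2.copyMakeBorder(b,0,10,0,0,0)
cv2.imwrite("pics/t.png",np.hstack([a,b])[...,::-1])
print(s["time"],s["tool_pos"],s["wrist_force"],s["torque"],s["width"]*85.4);print(R.from_rotvec(s["tcp_rot"]).as_matrix().round(4))
```

```text
7.2 [ 0.5381843  -0.20241256  0.16251275] [ 0.44124844 -0.20285161 -4.26614642] [ 0.03045979 -0.00071331 -0.02167575] 18.383821471823705
[[-9.0e-04  1.0e+00 -2.2e-03]
 [ 1.0e+00  9.0e-04  2.0e-04]
 [ 3.0e-04 -2.2e-03 -1.0e+00]]
```

View pics/t.png

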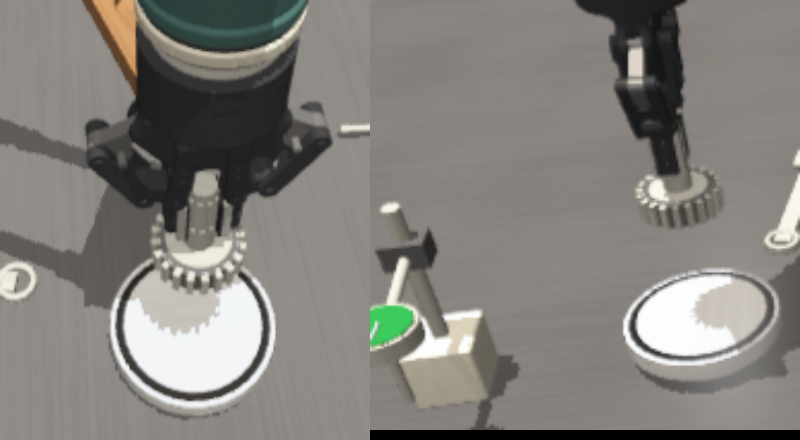

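The gear is upright above the turntable and clear of the gauge. I'll lower it to about 4 mm above the face.

Call:
servo_tool(plan=[[[0,0,0.3,0,0,0],[0,0.05,0.9,0,0,0],[0,0.05,1.7,0,0,0],[0,0.1,2.5,0,0,0],[0,0.1,3.3,0,0,0],[0,0.1,4.1,0,0,0],[0,0.1,4.9,0,0,0],[0,0.1,5.7,0,0,0],[0,0.1,6.5,0,0,0],[0,0.1,7.3,0,0,0],[0,0.1,8.0,0,0,0],[0,0.1,8.6,0,0,0],[0,0.1,9.1,0,0,0],[0,0.1,9.4,0,0,0],[0,0.1,9.5,0,0,0],[0,0.1,9.5,0,0,0],[0,0.1,9.5,0,0,0]]])

```text
time: 8.72
tool_pos: [0.5394, -0.2027, 0.0679]
tcp_rot: [-2.22, -2.222, 0.002]
wrist_force: [0.1, -0.7, -3.7]
width: 0.216
```

Call:
servo_tool(plan=[[[0,0,0.05,0,0,0],[0,0,0.1,0,0,0],[0,0,0.15,0,0,0],[0,0,0.2,0,0,0],[0,0,0.25,0,0,0],[0,0,0.3,0,0,0],[0,0,0.3,0,0,0],[0,0,0.3,0,0,0]]])

```text
time: 9.38
tool_pos: [0.5393, -0.2026, 0.0648]
tcp_rot: [-2.22, -2.222, 0.002]
wrist_force: [0.5, 0.1, -3.5]
width: 0.215
```

Run:
```python
from workcell import bot, viewer
from h import *
s=bot.read_state(); si=viewer.read_camera("side"); c=viewer.read_camera("scene")
a=cv2.resize(si["color"][220:384,200:360],(400,410)); b=cv2.resize(c["color"][110:260,80:220],(383,410))
cv2.imwrite("pics/p.png",np.hstack([a,b])[...,::-1])
print(s["time"],s["tool_pos"],s["wrist_force"],s["torque"],s["width"]*85.4)
```

```text
9.3833 [ 0.53928274 -0.20263613  0.06483968] [ 0.4723244   0.06846028 -3.47791888] [-0.02488717 -0.01995077  0.01111185] 18.32139504744793
```

View pics/p.png

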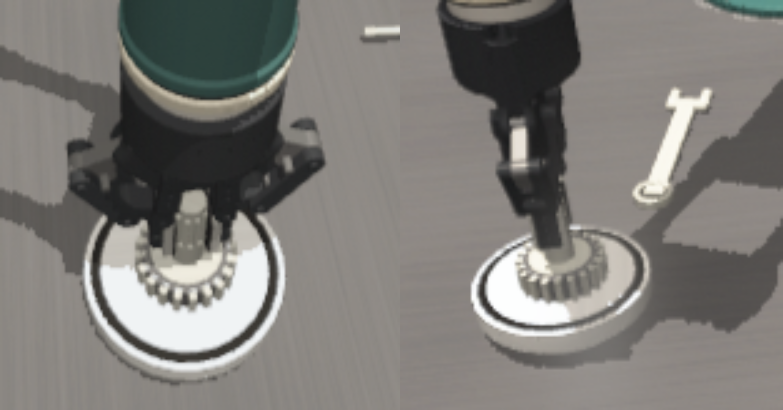

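The gear sits centred, with about 1 mm left and no contact yet. I'll creep down until the wrist force changes.

Call:
servo_tool(plan=[[[0,0,0.04,0,0,0],[0,0,0.08,0,0,0],[0,0,0.12,0,0,0],[0,0,0.12,0,0,0],[0,0,0.12,0,0,0]]])

```text
time: 9.9
tool_pos: [0.5393, -0.2027, 0.0637]
tcp_rot: [-2.22, -2.222, 0.002]
wrist_force: [-0.5, -1.0, -3.4]
width: 0.214
```

Call:
servo_tool(plan=[[[0,0,0.03,0,0,0],[0,0,0.06,0,0,0],[0,0,0.06,0,0,0],[0,0,0.06,0,0,0]]])

```text
time: 10.23
tool_pos: [0.5394, -0.2027, 0.0636]
tcp_rot: [-2.22, -2.222, 0.002]
wrist_force: [-3.1, 0.9, 1.8]
width: 0.214
```

Contact: vertical force went from -3.4 to +1.8 N. I'll open in place.

Call:
servo_tool(plan=[[[0,0,0,0,0,0],[0,0,0,0,0,0],[0,0,0,0,0,0],[0,0,0,0,0,0],[0,0,0,0,0,0],[0,0,0,0,0,0],[0,0,0,0,0,0],[0,0,0,0,0,0],[0,0,0,0,0,0],[0,0,0,0,0,0]]], claw=6.0)

```text
time: 11.07
tool_pos: [0.5394, -0.2027, 0.0636]
tcp_rot: [-2.22, -2.222, 0.002]
wrist_force: [-0.2, 0.8, 0.6]
width: 0.706
```

Run:
```python
from workcell import bot, viewer
from h import *
s=bot.read_state(); si=viewer.read_camera("side"); c=viewer.read_camera("scene")
a=cv2.resize(si["color"][220:384,200:360],(400,410)); b=cv2.resize(c["color"][110:260,80:220],(383,410))
cv2.imwrite("pics/r.png",np.hstack([a,b])[...,::-1])
print(s["time"],s["tool_pos"],s["wrist_force"],s["torque"],s["width"]*85.4)
```

```text
11.0667 [ 0.53938975 -0.20270185  0.06356157] [-0.21031129  0.77163561  0.64147585] [ 0.02059286 -0.03419958  0.01918144] 60.29296855517237
```

View pics/r.png

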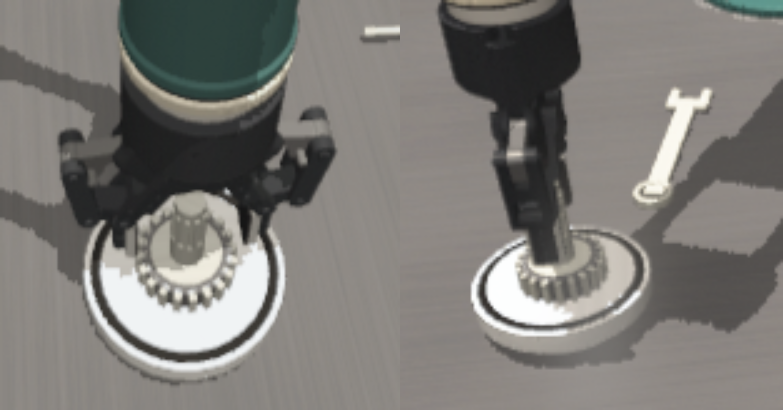

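Jaws are open on both sides of the shaft and the gear is standing upright. I'll retreat straight up.

Call:
servo_tool(plan=[[[0,0,-0.4,0,0,0],[0,0,-1.0,0,0,0],[0,0,-1.8,0,0,0],[0,0,-2.7,0,0,0],[0,0,-3.7,0,0,0],[0,0,-4.7,0,0,0],[0,0,-5.7,0,0,0],[0,0,-6.7,0,0,0],[0,0,-7.7,0,0,0],[0,0,-8.7,0,0,0],[0,0,-9.7,0,0,0],[0,0,-10.7,0,0,0],[0,0,-11.7,0,0,0],[0,0,-12.7,0,0,0],[0,0,-13.5,0,0,0],[0,0,-14.0,0,0,0],[0,0,-14.0,0,0,0],[0,0,-14.0,0,0,0]]])

```text
time: 12.67
tool_pos: [0.5397, -0.2027, 0.2038]
tcp_rot: [-2.22, -2.222, 0.002]
wrist_force: [-0.5, 0.1, -0.2]
width: 0.703
```

Run:
```python
from workcell import bot, viewer
from h import *
import pickle
s=bot.read_state(); si=viewer.read_camera("side"); c=viewer.read_camera("scene")
pickle.dump((s,si,c),open("end.pkl","wb"))
a=cv2.resize(si["color"][270:384,215:325],(434,450)); b=cv2.resize(c["color"][170:250,100:180],(360,360));b=cv2.copyMakeBorder(b,0,90,0,0,0)
cv2.imwrite("pics/e.png",np.hstack([a,b])[...,::-1])
cv2.imwrite("pics/e_scene.png",c["color"][...,::-1])
print(s["time"],s["tool_pos"],s["wrist_force"],s["width"]*85.4)
```

```text
12.6667 [ 0.53967618 -0.20270696  0.2037664 ] [-0.45296304  0.14379771 -0.18555243] 60.0116014948323
```

View pics/e.png

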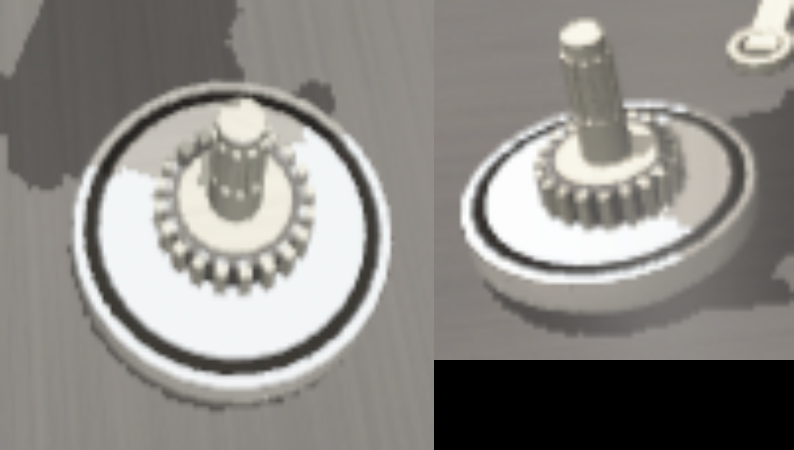

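View pics/e_scene.png

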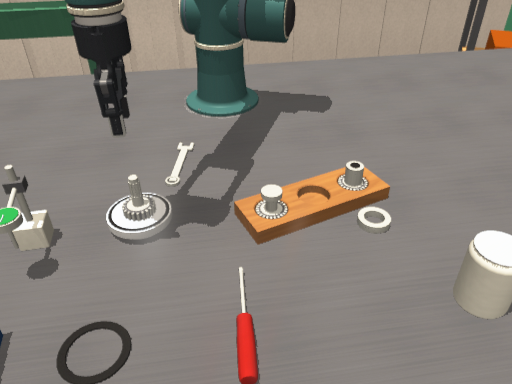

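```bash
python3 - <<'E'
import pickle; from h import *
s,si,c=pickle.load(open("end.pkl","rb"))
D=lambda u,v:(u/3.945+215-.4,v/3.945+270-.4); S=lambda u,v:((u-434)/4.5+100-.4,v/4.5+170-.4)
for n,a,b,z in [("top",(242,122),(583,36),.108),("face",(236,199),(608,153),.048)]:
    print(n,plane(si,D(*a),z).round(4),plane(c,S(*b),z).round(4),tri([si,c],[D(*a),S(*b)]).round(4))
E
python3 -c "
from workcell import finish_job; print(finish_job())"
```

```text
top [[ 0.5399 -0.2018  0.108 ]] [[ 0.5412 -0.2019  0.108 ]] [ 0.5401 -0.2018  0.1075]
face [[ 0.5403 -0.2013  0.048 ]] [[ 0.5386 -0.2023  0.048 ]] [ 0.5402 -0.2019  0.0492]
the job is handed in; nothing more can be done
None
```

The splined gear now stands upright in the middle of the turntable, and I handed the job in at about 12.7 s. I gripped it by its shaft, lifted it straight out of the middle pocket, carried it upright and lowered it until it touched. Then I opened the jaws and backed the arm straight up, 14 cm clear.

Last checks before handing in (`finish_job` gives no verdict, so success is not confirmed):
- **Position:** the two cameras put the shaft top at (0.540, -0.202) and the gear face at (0.540, -0.202). The turntable centre measured (0.539, -0.2025), so the gear is 1–2 mm off, against 20 mm allowed.
- **Upright and seated:** the top and face lie on one vertical line within about 1 mm, so there is no measurable tilt. The shaft top is at about 0.1075 m, where 0.108 m is expected with the gear seated on the turntable.
- **Other gears:** in the last picture both still sit in their pockets. I checked this by eye and did not re-measure them.
- **Robot contact:** the wrist force was back to about 0 N, so the robot was touching nothing.

None of the checks failed or disagreed beyond the roughly 2 mm camera calibration, except that the first views of the gear and the hub differed by about 3 mm in y.

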